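# Refit the handwheel on its spindle and clip it on

### The job

Fit the handwheel back on the spindle that stands upright in the chuck: lower it (do not let it drop) over the shaft with its three holes over the three drive pins until it lies flat on the flange. Then lock it: push the larger of the two open retaining clips sideways into the shaft groove just above the wheel's boss until it is fully home round the shaft, and leave it there. Leave everything else on the bench where it is.

Things in the scene. Friction and masses are not known exactly. Their poses are not given: they have to be found in the camera images.
- chuck: Steel three-jaw lathe chuck bolted face-up to the bench (cannot move): 176 mm across at the foot, jaws up to 92 mm high. It grips an upright steel spindle: a flange 100 mm across, then a 32 mm shaft, its top 186 mm above the bench, its end tapered to 20 mm over the last 7 mm. Origin on the bench under the spindle's axis, z up.
- flange_seat (a point): Point on the spindle's axis at the flange's top face, 110 mm above the bench, axes as the chuck's. Three drive pins, 10 mm thick, 12 mm tall with chamfered tips, stand on this face 38 mm from the axis, at 0, 120 and 240 degrees from the chuck's x axis.
- groove (a point): Point on the spindle's axis in the shaft's groove, 164 mm above the bench: level with the top of the boss of a wheel that is home. The groove is 22 mm in diameter and runs from 162.5 to 172 mm above the bench, all the way round; above it is the shaft's 32 mm head (172 to 186 mm).
- handwheel: Three-spoked handwheel, 170 mm across, about 0.7 kg, lying flat, boss up. Origin: centre of its underside, z up. Dark rim 18 mm thick; cream web 100 mm across, 14 mm thick, with three 13 mm holes 38 mm from the centre at 0, 120, 240 degrees from its x axis (spokes at 60, 180, 300). Home on the flange its underside is 110 mm above the bench.
- boss_top (a point): Centre of the top of the handwheel's steel boss, 54 mm above the wheel's underside. The boss is hexagonal, 50 mm across flats, from 14 to 54 mm above the underside, its flats facing 0, 60, 120, 180, 240 and 300 degrees from the wheel's x axis: a good place to hold. The 34.4 mm shaft bore goes through it.
- clip: The larger of two open steel retaining clips: a horseshoe with flared jaws, 67 mm long, 47 mm wide, 6 mm thick, lying flat. Origin on the underside at the centre of its eye, where the shaft sits when it is home. x points out of the mouth, z up. Jaw tips at x = +26 mm (34 mm apart inside), narrowest place (19 mm) at x = +8 mm, closed back of the eye at x = -11 mm.
- clip_eye (a point): Same point as the clip's origin. The two jaws are springy: they spread when pushed over the 22 mm groove (about 10 N) and close behind it; the clip is home when the back of its eye meets the shaft.
- clip_tab (a point): Centre of the tab turned up at the clip's tail, for holding or pushing: 36.5 mm behind the eye, 19 mm above the underside. The tab is 9 mm thick (along x) and 30 mm wide (along y), and its top is 32 mm above the clip's underside. Best held by its two side edges, 30 mm apart.
- small_clip: Bystander: the smaller clip of the same shape, 48 mm long, too small for this shaft. Origin at its eye's centre.
- nut: Bystander: hexagon nut, 36 mm across flats, 19 mm high, lying flat. Origin at the centre of its underside.
- spin_tool: Bystander: spinning tool lying along its x axis, wooden handle to -x (240 mm) and steel rod with a ball end to +x (216 mm), 34 mm thick. Origin under the ferrule.
- mallet: Bystander: soft-faced mallet lying flat, head (106 mm along y, 36 mm high) at its origin, wooden handle 245 mm to -x.
- spanner: Bystander: spanner, 220 mm, lying along its x axis, origin under its middle.
- spun_cup: Bystander: spun aluminium cup, 90 mm across, 75 mm high, standing. Origin at the centre of its underside.
- grease_tin: Bystander: grey tin, 84 mm across, 70 mm high, standing. Origin at the centre of its underside.
- live_centre: Bystander: steel live centre lying along its x axis, 155 mm long, 48 mm thick; its origin lies under its middle.
Not all that is in view belongs to the job. Leave any red or yellow look-alike of the clip alone.

How it is judged:
On the way, in this order (a step that is already met when the one before it is completed fails the run):
1. the handwheel is lifted over the spindle (horizontal distance between handwheel and flange_seat below 0.02 m and z of handwheel in the frame of flange_seat above 0.03 m), for 0.1 s.
2. the handwheel lies flat on the flange, pins in its holes (horizontal distance between handwheel and flange_seat below 0.003 m and z of handwheel in the frame of flange_seat between -0.003 and 0.003 m and angle between handwheel's own z axis and vertical below 0.05 rad), for 0.2 s.
3. the large clip is home in the groove (horizontal distance between clip_eye and groove below 0.003 m and z of clip_eye in the frame of groove between -0.003 and 0.004 m and angle between clip's own z axis and vertical below 0.1 rad), for 0.2 s.
At the end, for the whole second after the job is handed in: The handwheel lies flat on the flange, pins in its holes (within 3 mm of the face and of centre, level within 3 degrees); the large clip is in the groove, its eye within 3 mm of the shaft's axis and 4 mm of the boss's top, level within 6 degrees; both are at rest and let go (all of step 2 and all of step 3 and linear speed of each of handwheel, clip below 0.02 m/s); the robot touches nothing.
It fails at once if the handwheel is dropped down the shaft (faster than 0.6 m/s) (horizontal distance between handwheel and flange_seat below 0.006 m and z of handwheel in the frame of flange_seat below 0.07 m and linear speed of handwheel above 0.6 m/s).
It fails at once if a bystander is moved by more than 4 cm (distance of any of small_clip, nut, spin_tool, mallet, spanner, spun_cup, grease_tin, live_centre from where it was at the start of the episode above 0.04 m).
It also fails if it takes over 61 s, if anything falls off the work surface, if the arm or the gripper's body presses on something with over 40 N, if the wrist force passes 120 N, or if a joint passes its speed limit or range.

### The arm

A 6-joint arm with a two-finger parallel gripper is mounted at the origin on the work surface. World frame = base frame: x ahead of the robot, y to its left, z up, the work surface at z = 0. Lengths are in m, angles in rad, forces in N, time in s.
With the tool pointing down it reaches from about 0.35 to 0.975 m from the base axis. Payload 4.9 kg.
Tool frame: the origin (TCP) lies on the centre line of the jaws, within the pads' length; the fingertips stand 11 mm ahead of it and the grasp point (between the pads) lies 8 mm behind it (bot.tip_extent is the distance from the TCP to the fingertips, in m); z points along the fingers, y is the line along which they close (so a half turn about z gives the same grasp; the last joint's range is limited). The gripper opens to 85 mm and grips with 20 to 120 N. Pads are 22 mm wide; open, the fingers measure 114 mm over their backs; the gripper's body (76 mm by 85 mm) begins 54 mm behind the grasp point. The pads swing forward as they close: fully open they stand 13 mm farther back than shut.
Start: joints at [-1.248, 0.053, 1.613, -0, 1.476, -0.119], TCP at [0.267, -0.565, 0.242] pointing down, gripper open.
Joint ranges: [-3.01, 3.01], [-1.01, 2.22], [0.06, 2.58], [-1.02, 4.17], [0.09, 2.62], [-3.14, 3.14]. Speed limits (rad/s): [2.57, 2.57, 3.14, 3.14, 3.14, 3.14].

### API

Orientations are given as a 3x3 rotation matrix whose columns are the frame's x, y, z axes.
In Python, from plant import bot gives the robot as it stands.
- The arm moves only by the shell command python3 -m inch 'ROWS' [OPENING] [FORCE]. ROWS is text: rows parted by semicolons, each of 6 numbers parted by spaces: the shift along the tool's x, y, z scaled (see below), then the turn, a rotation vector about the tool's x, y, z scaled (see below). A call has 1 to 12 rows; each row is the pose to reach, as a shift and turn from the pose commanded when the call began, along the tool's axes at that moment, turning the shorter way round; what a row does not reach only later rows make up. The controller multiplies each number of a shift by 100 mm and each number of a turn by 180 degrees. A row lasts 1/12 s, in which the tool goes at most 41.7 mm and 7.16 degrees, less where a joint would pass 70% of its speed; a pose out of reach is approached as far as the arm can. A call with a number of a shift or a turn outside -1 to 1 is refused whole. A call with a gripper value outside its range is refused whole. OPENING is the opening, from -1 (shut) to 1 (fully open), set as the call begins (- or left out, the last holds). The fingers move at their own pace and stop on an object; FORCE is the grip in N (left out, the last holds). Time passes only in rows, so rows that repeat a pose let the fingers close. It gives the time, the measured TCP pose, the force, the opening and the grip force at its end, in the units of the state.
- bot.state(): the state, without advancing time (a new reading comes with each control period).
- bot.read_camera(name): name is "side" or "top"; returns (picture, depth): 384x512x3 uint8, red, green, blue; 384x512 float32, m along the optical axis (not along the pixel's ray), 0 where there is no reading.
- bot.camera_model(name): a dict with "fov_y" (degrees; the focal length in pixels is half the picture's height over the tangent of half this angle, whatever the lens; pixels are square), "cx", "cy" (the principal point, pixels), "D" ([k1, k2, p1, p2, k3] as OpenCV has them; the pictures are not rectified), "view" (4x4, takes a point from world to camera coordinates). Camera axes: x right, y up, looking along -z (the intrinsics and any distortion apply to the point x, -y, -z); pixel columns grow to the right and rows downward; lengths in m; the calibration is good to about 2 mm. A picture is of the moment at which its call begins. camera_model takes no time and is no camera call.
- bot.hand_in(): hands the job in; it is judged then, once.
The state is a dict: "time": time; "joint_positions": joint angles; "dq": joint speeds; "joint_efforts": joint torques, N m; "tool_pos": TCP position; "tool_rot": TCP orientation; "contact_force": force on the tool from outside, world axes, zero at the start; "moment": the same for the moment, N m; "gripper_width": opening from 0.0 (shut) to 1.0 (fully open); "grip_force": force on a finger pad.
Only numpy, scipy, OpenCV 4.12 (cv2) and the standard library are available. Lean on these libraries where they do the work, as an engineer would, in place of code of your own. Each camera call takes 0.05 s, during which the arm holds its last target. There are 200 camera calls.

## Working session

There is one attempt and no reset: what is moved stays moved. The work goes in short steps, Python scripts to look and compute and a shell command to move; the robot and the scene stay as the last step left them, time stands still between calls to the robot, and variables do not carry over. Pictures are saved under pics/ and viewed, at most 10 in all, crops included, and the job is handed in when it is done.

```bash
ls; mkdir -p pics; cat > h.py <<'E'
import numpy as np, cv2
from plant import bot
def grab(n):
    p,d=bot.read_camera(n); return p,d
def K(n):
    m=bot.camera_model(n); f=192/np.tan(np.radians(m["fov_y"])/2)
    return np.array([[f,0,m["cx"]],[0,f,m["cy"]],[0,0,1.]]),np.array(m["D"],float),np.array(m["view"])
def rays(n,uv):
    k,D,V=K(n); u=cv2.undistortPoints(np.array(uv,float).reshape(-1,1,2),k,D).reshape(-1,2)
    d=np.c_[u[:,0],-u[:,1],-np.ones(len(u))]@V[:3,:3]   # world dirs (R^T d)
    o=-V[:3,:3].T@V[:3,3]; return o,d
def plane(n,uv,z):
    o,d=rays(n,uv); return o+d*((z-o[2])/d[:,2])[:,None]
def proj(n,P):
    k,D,V=K(n); P=np.array(P,float).reshape(-1,3); c=P@V[:3,:3].T+V[:3,3]; c=c*[1,-1,-1]
    return cv2.projectPoints(c,np.zeros(3),np.zeros(3),k,D)[0].reshape(-1,2)
def cloud(n,d):
    k,D,V=K(n); v,u=np.mgrid[:384,:512]; o,r=rays(n,np.c_[u.ravel(),v.ravel()])
    return (o+r*d.reshape(-1,1)).reshape(384,512,3)
E
python3 - <<'E'
from h import *
for n in("side","top"):
    p,d=grab(n); cv2.imwrite(f"pics/{n}0.png",p[...,::-1]); np.savez(f"{n}0.npz",p=p,d=d)
    m=bot.camera_model(n); print(n,m["fov_y"],m["cx"],m["cy"],m["D"],rays(n,[[256,192]]))
s=bot.state(); print(s)
E
```

```text
pics
side 57.73889857660076 257.1658152387996 192.42462302495983 [-0.03393325  0.          0.          0.          0.        ] (array([0.29572437, 0.62865054, 0.97046996]), array([[ 0.23116845, -0.57662587, -0.7836303 ]]))
top 46.42653931877039 254.5744531170924 188.75218106137004 [-0.05526797  0.          0.          0.          0.        ] (array([ 0.41474666, -0.00497923,  1.77652802]), array([[ 0.08580799,  0.01427073, -0.99624099]]))
{'time': 0.1, 'joint_positions': array([-1.24800160e+00,  5.32893268e-02,  1.61416965e+00,  8.87615434e-06,
        1.47601905e+00, -1.19016755e-01]), 'dq': array([-0.00030309, -0.00176493, -0.00270728,  0.00037443,  0.00042745,
        0.00067993]), 'joint_efforts': array([ 7.02065045e-04, -3.94903135e+01, -3.71362531e+01, -1.23025820e-04,
        3.88304237e-03, -6.10590831e-06]), 'tool_pos': array([ 0.26705234, -0.56446136,  0.24117915]), 'tool_rot': array([[ 9.03979029e-01,  4.27576389e-01, -5.89693565e-04],
       [ 4.27576732e-01, -9.03977285e-01,  1.79079815e-03],
       [ 2.32633416e-04, -1.87098322e-03, -9.99998223e-01]]), 'contact_force': array([-0.55096391, -0.74332416, -0.19371906]), 'moment': array([0.03447857, 0.04053136, 0.0025854 ]), 'grip_force': 0.0, 'gripper_width': 0.9991117374338415}
```

View pics/top0.png

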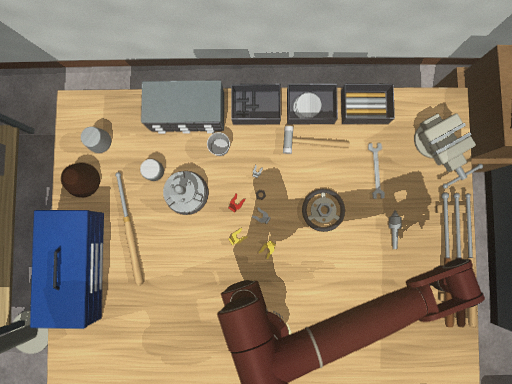

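View pics/side0.png

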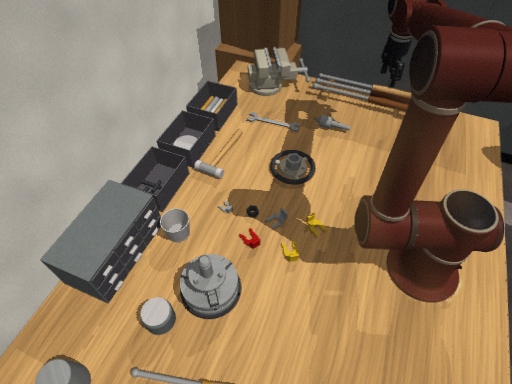

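The top view shows the chuck at (185,192), the handwheel at (323,210) and the nut at (261,195). Things that could be taken for the clip (top-view pixels): steel (263,215) in the shadow, steel (257,173), red (237,203), yellow (236,238) and yellow (269,249). The description says steel and the larger of the two, so I choose (263,215), which is at (277,218) in the side view. I'll check that in a close crop.

```bash
python3 - <<'E'
from h import *
T=np.load("top0.npz");S=np.load("side0.npz")
def crop(p,x,y,w,h,W,H):
    c=cv2.resize(p[y:y+h,x:x+w],(W,H),interpolation=cv2.INTER_CUBIC)
    return np.clip(c.astype(float)*1.5,0,255).astype(np.uint8)
a=np.hstack([crop(T['p'],235,160,50,50*3//4*2,400,600)[:300], crop(S['p'],210,190,80,60,400,300)])
a=np.hstack([crop(T['p'],237,160,53,70,400,528)[:300*0+528], crop(S['p'],212,190,80,70,400,528)])
cv2.imwrite("pics/clips.png",a[...,::-1])
t=np.hstack([crop(T['p'],160,165,52,52,400,400),crop(T['p'],297,184,52,52,400,400)])
cv2.imwrite("pics/cw.png",t[...,::-1])
for n,Z,pts in(("top",T,[(185,192),(323,210),(263,215),(257,173)]),("side",S,[(210,265),(293,160),(277,218),(225,208)])):
    c=cloud(n,Z['d'])
    for u,v in pts: print(n,(u,v),c[v,u].round(4),plane(n,[(u,v)],.003).round(3))
E
```

```text
top (185, 192) [0.5588 0.2849 0.1126] [[0.568 0.304 0.003]]
top (323, 210) [ 0.4952 -0.2445  0.0037] [[ 0.495 -0.245  0.003]]
top (263, 215) [ 0.4759 -0.0071  0.0088] [[ 0.476 -0.007  0.003]]
top (257, 173) [0.6423 0.0162 0.0132] [[0.644 0.016 0.003]]
side (210, 265) [0.5538 0.2976 0.1624] [[0.605 0.232 0.003]]
side (293, 160) [ 0.504  -0.2624  0.0233] [[ 0.508 -0.282  0.003]]
side (277, 218) [ 0.4746 -0.0078  0.0013] [[ 0.474 -0.007  0.003]]
side (225, 208) [0.6536 0.0208 0.002 ] [[0.653 0.021 0.003]]
```

View pics/clips.png

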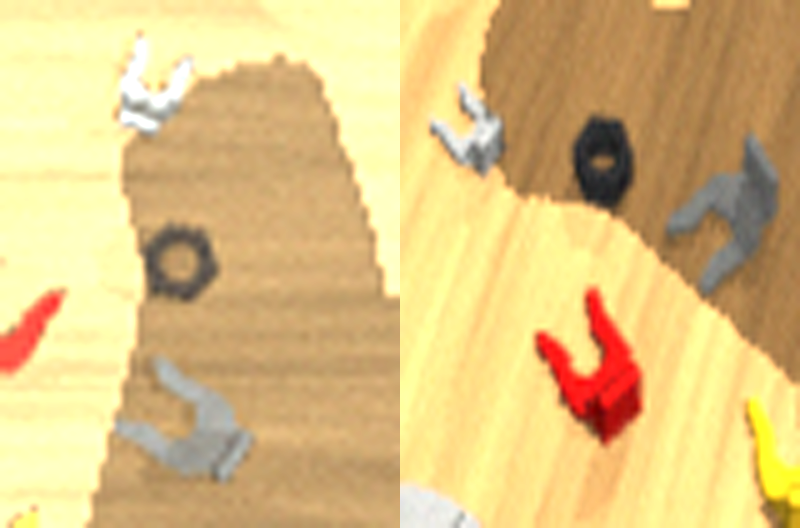

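View pics/cw.png

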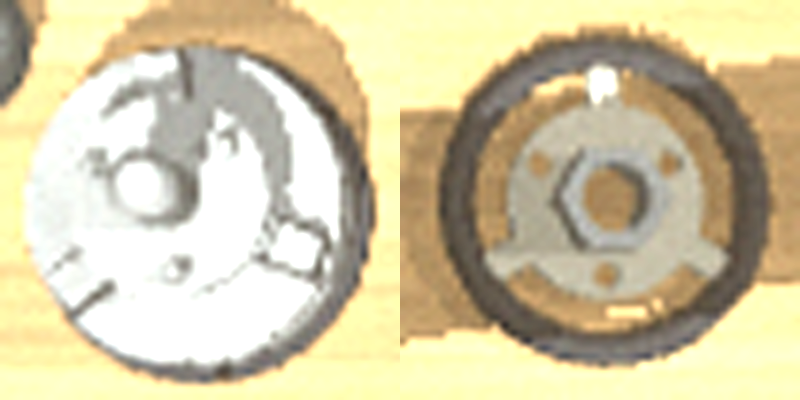

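The crop confirms the choice. The grey clip in the shadow is the larger steel one, with its mouth to the upper left and its tab to the lower right, and the small clip is the white-lit one. The second crop shows the wheel's holes at (540,163), (671,162) and (605,275). The pins are at (230,140), (178,267) and about (97,160). Next I'll measure these.

```bash
python3 - <<'E'
from h import *
T=np.load("top0.npz");S=np.load("side0.npz")
s=52/400
def ang(c,P): a=np.degrees(np.arctan2(P[:,1]-c[1],P[:,0]-c[0])); return a.round(1),(a%120).round(1)
# wheel
H=plane("top",[(297+(x-400+.5)*s-.5,184+(y+.5)*s-.5) for x,y in((540,163),(671,162),(605,275))],.014)
c=H.mean(0);print("wheel by holes",c.round(4),np.linalg.norm(H-c,axis=1).round(4),ang(c,H))
for n,Z in(("top",T),("side",S)):
    C=cloud(n,Z['d']);P=C.reshape(-1,3)
    d=np.hypot(P[:,0]-c[0],P[:,1]-c[1])
    m=(d<.04)&(P[:,2]>.045)&(P[:,2]<.062); (cc,r)=cv2.minEnclosingCircle(P[m,:2].astype(np.float32)); print(n,"boss",cc,r,P[m,2].mean(),m.sum())
    m=(d<.11)&(d>.06)&(P[:,2]>.012)&(P[:,2]<.024); (cc,r)=cv2.minEnclosingCircle(P[m,:2].astype(np.float32)); print(n,"rim",cc,r,np.median(P[m,2]),m.sum())
    d=np.hypot(P[:,0]-.56,P[:,1]-.29)
    m=(d<.06)&(P[:,2]>.18)&(P[:,2]<.195); (cc,r)=cv2.minEnclosingCircle(P[m,:2].astype(np.float32)); print(n,"shaft top",cc,r,P[m,2].mean(),m.sum())
    if n=="top":
        m=(Z['p'].max(2)<75)
        w=m[184:236,297:349].astype(np.uint8); k=max(cv2.findContours(w,0,1)[0],key=cv2.contourArea)
        e=cv2.fitEllipse(k); print("rim ellipse",e,plane(n,[(e[0][0]+297,e[0][1]+184)],.012))
tp=[(160+(x+.5)*s-.5,165+(y+.5)*s-.5) for x,y in((147,185),(230,140),(178,267),(97,160))]
st=plane("top",tp[:1],.186)[0]; Q=plane("top",tp[1:],.122); print("shaft",st,"pins",Q.round(4),np.linalg.norm(Q[:,:2]-st[:2],axis=1),ang(st,Q))
# clip
for n,Z,(x,y,w,h) in(("top",T,(237,160,53,70)),("side",S,(212,190,80,70))):
    C=cloud(n,Z['d'])
    f=lambda pts,ox,W: [(x+(a-ox+.5)*w/400-.5,y+(b+.5)*h/528-.5) for a,b in pts]
    if n=="top": 
        p=plane(n,f([(160,362),(118,423)],0,0),.006); t=plane(n,f([(249,432),(222,474)],0,0),.032)
    else:
        p=plane(n,f([(672,230),(706,290)],400,0),.006); t=plane(n,f([(748,138),(776,182)],400,0),.032)
    print(n,"tips",p.round(4),"tab top ends",t.round(4))
    a=p.mean(0);b=t.mean(0); print(" tip-tab",np.linalg.norm((a-b)[:2]),"angle",np.degrees(np.arctan2(*(a-b)[:2][::-1])),"tab mid",b)
E
```

```text
wheel by holes [ 0.4964 -0.2441  0.014 ] [0.0382 0.039  0.0383] (array([ 60.2, -60.3, 178.9]), array([60.2, 59.7, 58.9]))
top boss (0.49686264991760254, -0.24396413564682007) 0.02909320592880249 0.0530946094010993 85
top rim (0.4956202507019043, -0.24305547773838043) 0.08473579585552216 0.016492456146405043 391
top shaft top (0.567116379737854, 0.2991502285003662) 0.015559792518615723 0.18461394371704615 43
rim ellipse ((24.361846923828125, 23.55528450012207), (35.02033615112305, 40.6694450378418), 26.45128059387207) [[ 0.50444554 -0.23706064  0.012     ]]
side boss (0.49755826592445374, -0.24298307299613953) 0.02925553172826767 0.052926074109444374 115
side rim (0.4962928891181946, -0.2425517737865448) 0.08516611903905869 0.016840151510094103 452
side shaft top (0.5670555233955383, 0.29995355010032654) 0.015713797882199287 0.184471590057559 102
shaft [0.56473853 0.29504328 0.186     ] pins [[0.5926 0.2669 0.122 ]
 [0.5309 0.2915 0.122 ]
 [0.583  0.3317 0.122 ]] [0.03956186 0.03403448 0.04099223] (array([ -45.3, -174. ,   63.5]), array([74.7, 66. , 63.5]))
top tips [[0.5054 0.0135 0.006 ]
 [0.4735 0.0356 0.006 ]] tab top ends [[ 0.4679 -0.0326  0.032 ]
 [ 0.4463 -0.0186  0.032 ]]
 tip-tab 0.059671921900699476 angle 57.10877986295271 tab mid [ 0.45706233 -0.02557422  0.032     ]
side tips [[0.5049 0.0168 0.006 ]
 [0.4731 0.0376 0.006 ]] tab top ends [[ 0.4698 -0.0311  0.032 ]
 [ 0.4449 -0.0157  0.032 ]]
 tip-tab 0.059632085457647546 angle 58.0204205763038 tab mid [ 0.45738961 -0.02339216  0.032     ]
```

```bash
cat >> h.py <<'E'
def to(x,y,z,yaw,s=None):
    """remaining shift (units of 100mm) and turn (180deg) in tool axes to reach TCP x,y,z with tool y at world yaw deg"""
    s=s or bot.state(); R=s["tool_rot"]; d=np.array([x,y,z])-s["tool_pos"]
    a=np.radians(yaw); yv=np.array([np.cos(a),np.sin(a),0]); zv=np.array([0,0,-1.]); G=np.c_[np.cross(yv,zv),yv,zv]
    r=cv2.Rodrigues(R.T@G)[0].ravel()/np.pi
    print("shift",(R.T@d*10).round(3),"turn",r.round(4),"tcp",s["tool_pos"].round(4),"yaw",round(float(np.degrees(np.arctan2(R[1,1],R[0,1]))),2),"F",s["contact_force"].round(1),"w",round(float(s["gripper_width"]),3),"t",s["time"])
E
python3 -c "
from h import *
to(.4968,-.2437,.12,-60.4)"; python3 -m inch 2>&1|head -5
```

```text
shift [ 3.448 -1.915  1.216] turn [-0.0006 -0.0001 -0.0238] tcp [ 0.2671 -0.5645  0.2412] yaw -64.69 F [-0.6 -0.7 -0.2] w 0.999 t 0.1
invalid input
```

```bash
python3 -m inch '.4 -.22 0 0 0 0;.8 -.44 0 0 0 0;.86 -.48 .1 0 0 0' 1 60
python3 -m inch '.4 -.22 0 0 0 0;.8 -.44 .1 0 0 0;.86 -.48 .3 0 0 0'
python3 -m inch '.4 -.22 .1 0 0 0;.8 -.44 .3 0 0 0;.86 -.48 .4 0 0 0'
python3 -m inch '.3 -.17 .1 0 0 0;.6 -.33 .3 0 0 0;.8 -.45 .4 0 0 -.012;.86 -.48 .4 0 0 -.024;.86 -.48 .4 0 0 -.024;.86 -.48 .4 0 0 -.024'
python3 -c "
from h import *
p,d=grab('side'); cv2.imwrite('pics/s1.png',cv2.resize(p[100:240,220:390],(680,560),interpolation=2)[...,::-1])
to(.4968,-.2437,.032,-60.4)"
```

```text
time: 0.35
tool_pos: [0.3268, -0.4827, 0.2338]
tool_rot: [[0.903, 0.429, 0.003], [0.429, -0.903, -0.001], [0.002, 0.002, -1.0]]
contact_force: [0.1, -1.0, 0.3]
gripper_width: 1.001
grip_force: 0.0
time: 0.6
tool_pos: [0.3847, -0.4029, 0.2048]
tool_rot: [[0.903, 0.43, 0.004], [0.43, -0.903, -0.004], [0.002, 0.005, -1.0]]
contact_force: [-0.1, -1.1, 0.0]
gripper_width: 0.997
grip_force: 0.0
time: 0.85
tool_pos: [0.4402, -0.3215, 0.1611]
tool_rot: [[0.903, 0.43, 0.0], [0.43, -0.903, 0.001], [0.001, -0.001, -1.0]]
contact_force: [1.4, 0.0, 0.3]
gripper_width: 0.998
grip_force: 0.0
time: 1.35
tool_pos: [0.4959, -0.2441, 0.1218]
tool_rot: [[0.869, 0.495, -0.001], [0.495, -0.869, 0.0], [-0.001, -0.0, -1.0]]
contact_force: [0.6, -0.3, -0.2]
gripper_width: 1.001
grip_force: 0.0
shift [ 0.013 -0.005  0.903] turn [ 0.0001  0.0001 -0.0001] tcp [ 0.496  -0.2448  0.1223] yaw -60.42 F [0.7 0.6 0.9] w 1.002 t 1.4
```

View pics/s1.png

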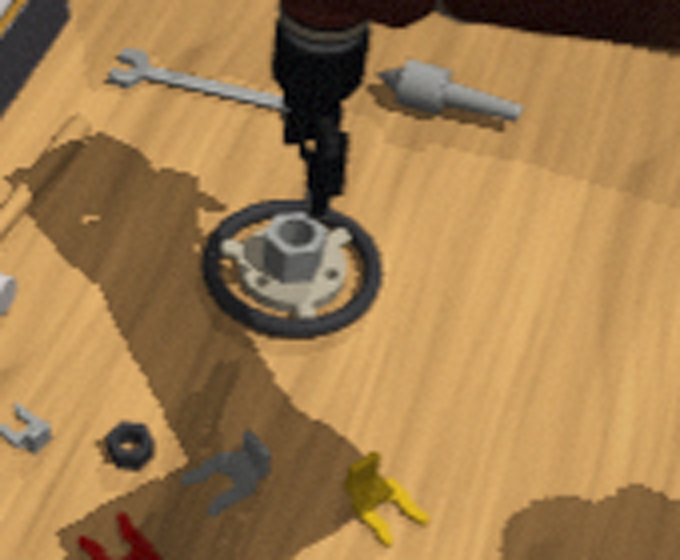

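The side view shows the gripper hanging straight above the boss, at about (320,190) in the crop. It is in line with the boss, so I'll lower, grip and lift.

```bash
python3 -m inch '.01 -.01 .3 0 0 0;.01 -.01 .6 0 0 0;.01 -.01 .8 0 0 0;.01 -.01 .9 0 0 0;.01 -.01 .9 0 0 0' 1
python3 -m inch '0 0 0 0 0 0;0 0 0 0 0 0;0 0 0 0 0 0;0 0 0 0 0 0;0 0 0 0 0 0;0 0 0 0 0 0;0 0 0 0 0 0;0 0 0 0 0 0' -1 90
python3 -m inch '0 0 -.1 0 0 0;0 0 -.3 0 0 0;0 0 -.6 0 0 0;0 0 -.9 0 0 0;0 0 -1 0 0 0'
python3 -m inch '0 0 -.3 0 0 0;0 0 -.6 0 0 0;0 0 -.9 0 0 0;0 0 -1 0 0 0;0 0 -1 0 0 0'
python3 - <<'E'
from h import *
p,d=grab("side");p2,d2=grab("top"); np.savez("m.npz",p=p,p2=p2,d=d,d2=d2)
f=lambda c:np.clip(cv2.resize(c,(400,400),interpolation=2).astype(float)*1,0,255).astype(np.uint8)
cv2.imwrite("pics/m.png",np.hstack([f(p[245:325,170:250]),f(p2[165:217,160:212])])[...,::-1])
to(.567,.2995,.25,-52)
E
```

```text
time: 1.82
tool_pos: [0.4944, -0.2428, 0.0299]
tool_rot: [[0.87, 0.493, -0.004], [0.493, -0.87, 0.002], [-0.002, -0.004, -1.0]]
contact_force: [-0.1, -0.1, 0.0]
gripper_width: 1.005
grip_force: 0.0
time: 2.48
tool_pos: [0.4983, -0.2444, 0.035]
tool_rot: [[0.869, 0.494, 0.004], [0.494, -0.869, -0.003], [0.002, 0.005, -1.0]]
contact_force: [0.2, -1.7, 6.0]
gripper_width: 0.569
grip_force: 95.4
time: 2.9
tool_pos: [0.4977, -0.2435, 0.1362]
tool_rot: [[0.869, 0.495, 0.004], [0.495, -0.869, -0.003], [0.002, 0.004, -1.0]]
contact_force: [1.4, -0.9, -5.1]
gripper_width: 0.567
grip_force: 95.3
time: 3.32
tool_pos: [0.4976, -0.2436, 0.2349]
tool_rot: [[0.869, 0.495, 0.004], [0.495, -0.869, -0.003], [0.002, 0.005, -1.0]]
contact_force: [-0.6, 0.3, -6.5]
gripper_width: 0.57
grip_force: 95.8
shift [ 3.3   -4.357 -0.193] turn [-0.001   0.0004 -0.0465] tcp [ 0.4956 -0.2423  0.2299] yaw -60.36 F [-1.2  0.3 -8.5] w 0.567 t 3.4167
```

View pics/m.png

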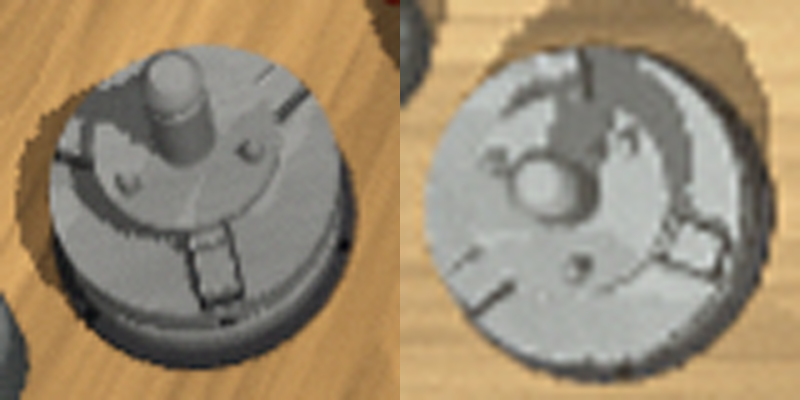

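In the side crop the pins are at (247,148) and (127,182) and the shaft top is at about (174,75). In the top crop the pins are at (97,160), (229,138) and (178,266). I'll fit the pin angle from both views.

```bash
python3 - <<'E'
from h import *
c=np.array([.567,.2995])
for n,pts,z,f in(("top",((97,160),(229,138),(178,266)),.120,lambda a,b:(160+(a+.5)*.13-.5,165+(b+.5)*.13-.5)),("side",((247,148),(127,182)),.120,lambda a,b:(170+(a+.5)*.2-.5,245+(b+.5)*.2-.5))):
    Q=plane(n,[f(*p) for p in pts],z)[:,:2]; v=Q-c
    print(n,Q.round(4),np.hypot(*v.T).round(4),(np.degrees(np.arctan2(v[:,1],v[:,0]))%120).round(1), np.linalg.norm(Q[0]-Q[-1]))
    if n=="top": print(Q.mean(0)); v=Q-Q.mean(0); print((np.degrees(np.arctan2(v[:,1],v[:,0]))%120).round(1))
# pins from depth: above flange
Z=np.load("m.npz")
for n,k in(("side","d"),("top","d2")):
    P=cloud(n,Z[k]).reshape(-1,3); r=np.hypot(*(P[:,:2]-c).T); m=(r<.046)&(r>.03)&(P[:,2]>.1155)&(P[:,2]<.126); a=np.degrees(np.arctan2(*(P[m,:2]-c).T[::-1]))
    print(n,m.sum()); 
    for lo in(-60,60,180): 
        s=((a-lo-8+180)%360-180); q=abs(s)<25
        if q.any(): print(lo,q.sum(),P[m][q].mean(0).round(4),s[q].mean().round(1)+8)
    m=(r<.02)&(P[:,2]>.175); print("shaft",P[m].mean(0),P[m].min(0),P[m].max(0))
E
```

```text
top [[0.5832 0.3321]
 [0.5938 0.2678]
 [0.5315 0.2918]] [0.0364 0.0415 0.0363] [63.5 70.1 72.2] 0.06557169920800195
[0.56950885 0.29723847]
[68.5 69.4 68.1]
side [[0.5334 0.2952]
 [0.5829 0.3359]] [0.0338 0.0397] [67.3 66.4] 0.06407486310116052
side 27
60 13 [0.5814 0.336  0.1205] 8.4
180 14 [0.5292 0.2956 0.1207] 5.8
shaft [0.56615048 0.30191262 0.18303933] [0.55234888 0.28443602 0.17502688] [0.5834712  0.31561731 0.18900985]
top 27
-60 8 [0.5853 0.2665 0.1201] -1.1999999999999993
60 4 [0.5836 0.3327 0.1203] 3.0
180 6 [0.5295 0.2936 0.1214] 8.9
shaft [0.56635656 0.29881966 0.18309527] [0.55287301 0.28401586 0.17500182] [0.58226449 0.3134145  0.19300167]
```

```bash
python3 -m inch '.15 -.2 -.1 0 0 0;.4 -.52 -.2 0 0 0;.66 -.87 -.2 0 0 0'
python3 -m inch '.22 -.29 0 0 0 0;.44 -.58 0 0 0 0;.66 -.87 0 0 0 0'
python3 -m inch '.22 -.29 0 0 0 0;.44 -.58 0 0 0 0;.66 -.87 0 0 0 0'
python3 -m inch '.22 -.29 0 0 0 0;.44 -.58 0 0 0 0;.66 -.87 0 0 0 0'
python3 -m inch '.22 -.29 0 0 0 0;.4 -.53 0 0 0 0;.56 -.74 0 0 0 -.02;.63 -.83 0 0 0 -.04;.66 -.87 0 0 0 -.052;.66 -.87 0 0 0 -.052;.66 -.87 0 0 0 -.052'
python3 - <<'E'
from h import *
p,d=grab("side");p2,d2=grab("top"); np.savez("a.npz",p=p,p2=p2,d=d,d2=d2)
f=lambda c:cv2.resize(c,(400,400),interpolation=2)
cv2.imwrite("pics/a.png",np.hstack([f(p[225:325,160:260]),f(p2[150:230,145:225])])[...,::-1])
to(.568,.299,.25,-51)
E
```

```text
time: 3.67
tool_pos: [0.51, -0.1363, 0.2504]
tool_rot: [[0.871, 0.492, -0.002], [0.492, -0.871, 0.001], [-0.001, -0.002, -1.0]]
contact_force: [2.9, 0.8, -6.1]
gripper_width: 0.566
grip_force: 96.2
time: 3.92
tool_pos: [0.5231, -0.0265, 0.2481]
tool_rot: [[0.869, 0.494, -0.006], [0.494, -0.869, 0.001], [-0.005, -0.004, -1.0]]
contact_force: [1.1, -0.1, -6.2]
gripper_width: 0.571
grip_force: 96.2
time: 4.17
tool_pos: [0.5374, 0.0816, 0.2479]
tool_rot: [[0.869, 0.494, -0.006], [0.494, -0.869, -0.0], [-0.006, -0.003, -1.0]]
contact_force: [1.1, 0.0, -6.9]
gripper_width: 0.572
grip_force: 96.2
time: 4.42
tool_pos: [0.5518, 0.1895, 0.2477]
tool_rot: [[0.869, 0.495, -0.007], [0.495, -0.869, -0.001], [-0.006, -0.002, -1.0]]
contact_force: [1.5, -0.3, -6.7]
gripper_width: 0.572
grip_force: 96.2
time: 5.0
tool_pos: [0.5666, 0.2958, 0.2483]
tool_rot: [[0.778, 0.629, -0.006], [0.629, -0.778, -0.003], [-0.006, -0.002, -1.0]]
contact_force: [-0.1, 0.4, -5.3]
gripper_width: 0.569
grip_force: 96.1
shift [ 0.029 -0.024 -0.   ] turn [-0.0003  0.0011 -0.0005] tcp [0.5673 0.2954 0.25  ] yaw -51.09 F [ 0.2  0.9 -6.1] w 0.572 t 5.1
```

View pics/a.png

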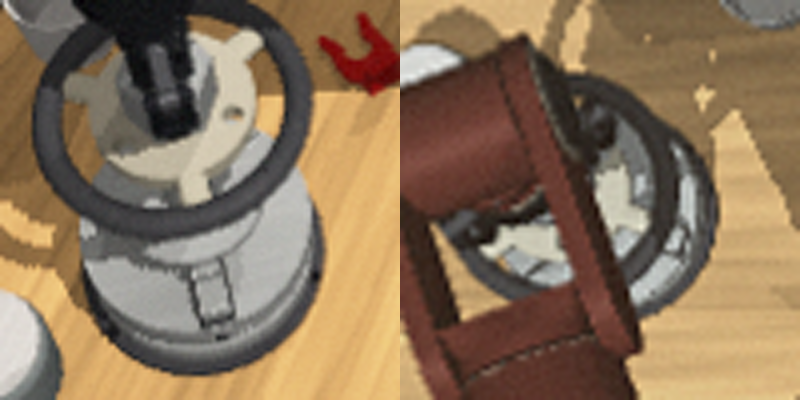

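The side crop shows the held wheel above the spindle, with two visible holes at (232,113) and (120,147). The rim is almost wholly visible. I'll measure the wheel's centre from the rim and the holes in the same camera as the pins and shaft.

```bash
cat > w.py <<'E'
from h import *
from scipy.optimize import least_squares
def wheel(p,d,holes,g=(.568,.299)):
    C=cloud("side",d); r=np.hypot(C[...,0]-g[0],C[...,1]-g[1])
    s=bot.state()
    m=(p.max(2)<85)&(r>.062)&(r<.092)&(C[...,2]>.15)&(C[...,2]<.27)
    zt=np.percentile(C[...,2][m],[10,50,90]); P=C[m]; 
    zc=np.median(P[:,2]); 
    f=lambda q:np.hypot(P[:,0]-q[0],P[:,1]-q[1])-q[2]
    q=least_squares(f,[*g,.077],loss="soft_l1",f_scale=.004).x
    pl=np.linalg.lstsq(np.c_[P[:,:2]-q[:2],np.ones(len(P))],P[:,2],rcond=None)[0]
    # silhouette: outer contour
    k=max(cv2.findContours(m.astype(np.uint8),0,1)[0],key=cv2.contourArea); h=cv2.convexHull(k).reshape(-1,2)
    print("rim z",zt,"n",m.sum(),"annulus fit",q,"tilt",pl)
    return h,q,pl
E
python3 - <<'E'
from w import *
Z=np.load("a.npz"); h,q,pl=wheel(Z['p'],Z['d'],None)
for zz in(.005,.012):
    Q=plane("side",h,pl[2]-.018+zz); f=lambda q:np.hypot(Q[:,0]-q[0],Q[:,1]-q[1])-.085
    print(zz,least_squares(f,[.567,.3],loss="soft_l1",f_scale=.002).x)
for zu in(.210,.214,.218):
    A=plane("side",[(160+(a+.5)*.25-.5,225+(b+.5)*.25-.5) for a,b in((120,147),(232,113))],zu+.0125)[:,:2]
    v=A[0]-A[1]; L=np.hypot(*v); an=np.degrees(np.arctan2(v[1],v[0])); print(zu,A.round(4),L,an)
E
```

```text
rim z [0.22580726 0.22991489 0.23246264] n 1122 annulus fit [0.56460139 0.29939682 0.07552009] tilt [-0.01397014 -0.00406917  0.22946505]
0.005 [0.57007657 0.29310797]
0.012 [0.5676418  0.29591451]
0.21 [[0.5835 0.332 ]
 [0.5319 0.2866]] 0.06877638040749785 41.36337826050432
0.214 [[0.582  0.3336]
 [0.5307 0.2884]] 0.06840857750360142 41.36337826050438
0.218 [[0.5805 0.3352]
 [0.5294 0.2902]] 0.06804077459970512 41.36337826050441
```

```bash
cat >> h.py <<'E'
def avg(k=8):
    L=[]
    for _ in range(k): L.append(bot.state()); bot.read_camera("side")
    s=dict(L[-1]); s["tool_pos"]=np.mean([a["tool_pos"] for a in L],0); s["contact_force"]=np.mean([a["contact_force"] for a in L],0)
    s["tool_rot"]=cv2.Rodrigues(np.mean([cv2.Rodrigues(a["tool_rot"])[0] for a in L],0))[0]
    return s
E
python3 -m inch '.025 -.03 .1 0 0 0;.025 -.03 .1 0 0 0;.025 -.03 .1 0 0 0'
python3 - <<'E'
from h import *
to(.567,.2996,.19,-51,avg())
E
```

```text
time: 5.35
tool_pos: [0.5673, 0.2996, 0.2406]
tool_rot: [[0.778, 0.629, -0.003], [0.629, -0.778, -0.001], [-0.003, -0.001, -1.0]]
contact_force: [0.8, 0.7, -6.4]
gripper_width: 0.567
grip_force: 96.1
shift [ 0.113 -0.351  0.369] turn [ 2.356e-01  8.360e-02 -2.000e-04] tcp [0.568  0.2999 0.2422] yaw -43.92 F [-0.   0.  -6.4] w 0.569 t 5.7
```

```bash
sed -i 's/^    s\["tool_rot"\]=.*/    U,_,W=np.linalg.svd(np.mean([a["tool_rot"] for a in L],0)); s["tool_rot"]=U@W/' h.py
python3 -m inch '-.008 -.004 .1 0 0 0;-.008 -.004 .2 0 0 0;-.008 -.004 .25 0 0 0;-.008 -.004 .3 0 0 0;-.008 -.004 .35 0 0 0;-.008 -.004 .35 0 0 0'
python3 -c "
from h import *
to(.567,.2996,.145,-51,avg())"
```

```text
time: 6.25
tool_pos: [0.567, 0.2996, 0.2055]
tool_rot: [[0.777, 0.629, -0.001], [0.629, -0.777, -0.001], [-0.001, 0.0, -1.0]]
contact_force: [1.7, -0.2, -7.7]
gripper_width: 0.567
grip_force: 96.1
shift [-0.001  0.     0.617] turn [ 0.      0.0003 -0.0001] tcp [0.5671 0.2997 0.2067] yaw -51.01 F [ 0.9 -1.  -7.4] w 0.571 t 6.6
```

```bash
python3 -m inch '0 0 .1 0 0 0;0 0 .2 0 0 0;0 0 .3 0 0 0;0 0 .38 0 0 0;0 0 .44 0 0 0;0 0 .44 0 0 0'
python3 -m inch '0 0 .04 0 0 0;0 0 .07 0 0 0;0 0 .1 0 0 0;0 0 .1 0 0 0'
python3 -c "
from h import *
to(.567,.2996,.145,-51,avg(4))"
```

```text
time: 7.15
tool_pos: [0.5669, 0.2996, 0.161]
tool_rot: [[0.777, 0.629, -0.001], [0.629, -0.777, -0.001], [-0.001, -0.0, -1.0]]
contact_force: [3.9, -1.2, -9.1]
gripper_width: 0.563
grip_force: 96.0
time: 7.48
tool_pos: [0.5672, 0.2998, 0.1529]
tool_rot: [[0.777, 0.629, 0.0], [0.629, -0.777, -0.0], [0.0, 0.0, -1.0]]
contact_force: [2.5, -2.3, -7.5]
gripper_width: 0.567
grip_force: 96.3
shift [-0.003  0.     0.079] turn [ 0.0001  0.     -0.0001] tcp [0.5672 0.2998 0.1529] yaw -51.01 F [ 2.8 -2.  -8.1] w 0.572 t 7.6333
```

```bash
python3 -m inch '0 0 .02 0 0 0;0 0 .04 0 0 0;0 0 .06 0 0 0;0 0 .07 0 0 0;0 0 .07 0 0 0'
python3 -m inch '0 0 .005 0 0 0;0 0 .01 0 0 0;0 0 .015 0 0 0;0 0 .015 0 0 0'
python3 -c "
from h import *
to(.567,.2996,.145,-51,avg(4))"
```

```text
time: 8.1
tool_pos: [0.5676, 0.2999, 0.1465]
tool_rot: [[0.777, 0.629, 0.001], [0.629, -0.777, 0.0], [0.001, 0.001, -1.0]]
contact_force: [3.4, -2.5, -6.3]
gripper_width: 0.572
grip_force: 96.3
time: 8.43
tool_pos: [0.5676, 0.2999, 0.1452]
tool_rot: [[0.777, 0.629, 0.001], [0.629, -0.777, -0.0], [0.001, 0.001, -1.0]]
contact_force: [4.8, -3.8, -3.1]
gripper_width: 0.572
grip_force: 96.7
shift [-0.006 -0.001  0.001] turn [ 0.0002 -0.0002 -0.0001] tcp [0.5676 0.2999 0.1451] yaw -51.01 F [ 4.1 -3.2 -3.8] w 0.567 t 8.5833
```

```bash
python3 -m inch '0 0 .008 0 0 0;0 0 .015 0 0 0;0 0 .015 0 0 0'
python3 -m inch '0 0 .01 0 0 0;0 0 .01 0 0 0'
python3 -m inch '0 0 0 0 0 0;0 0 0 0 0 0;0 0 0 0 0 0;0 0 0 0 0 0;0 0 0 0 0 0;0 0 0 0 0 0' 1
python3 -m inch '0 0 -.3 0 0 0;0 0 -.7 0 0 0;0 0 -1 0 0 0;0 0 -1 0 0 0'
python3 - <<'E'
from h import *
p,d=grab("side")
P=cloud("side",d).reshape(-1,3); r=np.hypot(P[:,0]-.567,P[:,1]-.2996)
m=(r>.066)&(r<.084)&(P[:,2]>.1)&(P[:,2]<.17)&(p.reshape(-1,3).max(1)<95); Q=P[m]
print("rim",m.sum(),np.linalg.lstsq(np.c_[Q[:,:2]-[.567,.2996],np.ones(len(Q))],Q[:,2],rcond=None)[0])
m=(r>.0265)&(r<.045)&(P[:,2]>.1)&(P[:,2]<.17);print("web z",np.median(P[m,2]))
cv2.imwrite("pics/b.png",cv2.resize(p[225:325,160:260],(500,500),interpolation=2)[...,::-1])
E
```

```text
time: 8.88
tool_pos: [0.5676, 0.2999, 0.1451]
tool_rot: [[0.777, 0.629, 0.001], [0.629, -0.777, -0.0], [0.001, 0.001, -1.0]]
contact_force: [0.1, -6.5, 2.5]
gripper_width: 0.566
grip_force: 97.6
time: 9.05
tool_pos: [0.5676, 0.2999, 0.145]
tool_rot: [[0.777, 0.629, 0.001], [0.629, -0.777, -0.0], [0.0, 0.001, -1.0]]
contact_force: [-2.5, -7.0, 7.0]
gripper_width: 0.572
grip_force: 98.0
time: 9.55
tool_pos: [0.5669, 0.3002, 0.1421]
tool_rot: [[0.777, 0.629, -0.001], [0.629, -0.777, 0.0], [-0.0, -0.001, -1.0]]
contact_force: [0.1, 0.4, -1.0]
gripper_width: 1.002
grip_force: 0.0
time: 9.88
tool_pos: [0.5705, 0.3015, 0.2517]
tool_rot: [[0.777, 0.629, 0.013], [0.629, -0.777, 0.005], [0.013, 0.004, -1.0]]
contact_force: [0.9, 1.2, 0.7]
gripper_width: 0.999
grip_force: 0.0
rim 946 [-0.00081031 -0.00249658  0.12627962]
web z 0.12432728065586018
```

View pics/b.png

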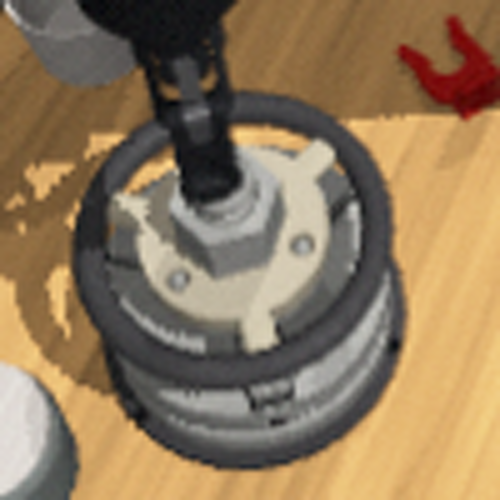

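The wheel is home: the web measures 0.124 m high, it is level, and the pins at (180,278) and (303,243) show in its holes. Now the clip.

```bash
python3 -c "
from h import *
print(bot.tip_extent)
to(.4572,-.0245,.12,-32.5,avg(3))"
```

```text
0.011
shift [-2.914  1.826  1.24 ] turn [ 0.0006 -0.0014 -0.1028] tcp [0.5682 0.3005 0.2451] yaw -51.0 F [ 0.  -0.5 -0.6] w 0.995 t 10.0333
```

```bash
python3 -m inch '-.3 .19 0 0 0 0;-.6 .38 0 0 0 0;-.95 .6 .0 0 0 0'
python3 -m inch '-.3 .19 0 0 0 0;-.6 .38 .1 0 0 0;-.95 .6 .4 0 0 0'
python3 -m inch '-.3 .18 .2 0 0 0;-.6 .36 .4 0 0 0;-.85 .53 .6 0 0 -.03;-1 .62 .8 0 0 -.065;-1 .62 .84 0 0 -.1028;-1 .62 .84 0 0 -.1028;-1 .62 .84 0 0 -.1028'
python3 - <<'E'
from h import *
p,d=grab("side");p2,d2=grab("top"); np.savez("c.npz",p=p,p2=p2,d=d,d2=d2)
f=lambda c:np.clip(cv2.resize(c,(400,400),interpolation=2)*1.6,0,255).astype(np.uint8)
cv2.imwrite("pics/c.png",np.hstack([f(p[190:240,250:300].astype(float)),f(p2[190:240,240:290].astype(float))])[...,::-1])
to(.4572,-.0245,.019,-32.5,avg(4))
E
```

```text
time: 10.33
tool_pos: [0.5295, 0.193, 0.2393]
tool_rot: [[0.776, 0.631, -0.005], [0.631, -0.776, -0.001], [-0.004, -0.002, -1.0]]
contact_force: [0.4, -1.1, 0.8]
gripper_width: 0.998
grip_force: 0.0
time: 10.58
tool_pos: [0.4978, 0.0929, 0.2091]
tool_rot: [[0.777, 0.629, 0.004], [0.629, -0.777, 0.0], [0.003, 0.002, -1.0]]
contact_force: [1.5, -0.8, -0.2]
gripper_width: 1.001
grip_force: 0.0
time: 11.17
tool_pos: [0.4576, -0.0166, 0.1221]
tool_rot: [[0.54, 0.841, -0.003], [0.841, -0.54, 0.001], [-0.001, -0.003, -1.0]]
contact_force: [0.1, 1.2, 0.0]
gripper_width: 1.005
grip_force: 0.0
shift [-0.08   0.026  1.053] turn [ 0.0002 -0.0001 -0.0002] tcp [ 0.4592 -0.0163  0.1243] yaw -32.54 F [-0.1  0.4  0.4] w 1.008 t 11.4167
```

View pics/c.png

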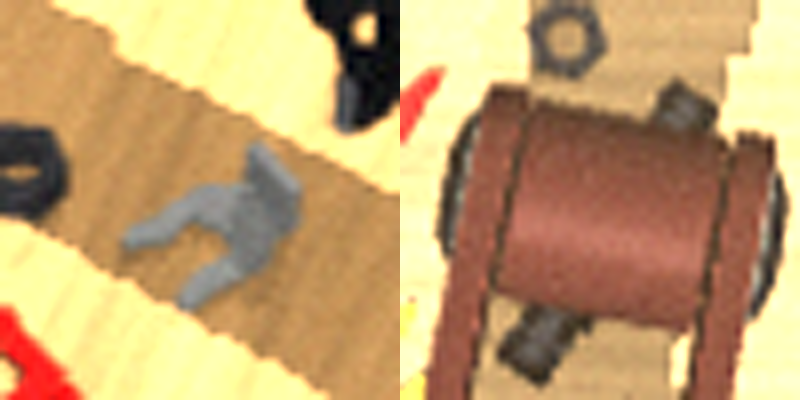

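The side crop shows the clip clearly, with jaw tips at (124,243) and (185,303) and tab top ends at (258,145) and (298,188). The gripper is above and to the right. I'll refine the tab position.

```bash
python3 - <<'E'
from h import *
f=lambda a,b:(250+(a+.5)*.125-.5,190+(b+.5)*.125-.5)
p=plane("side",[f(124,243),f(185,303)],.005)[:,:2];t=plane("side",[f(258,145),f(298,188)],.032)[:,:2]
a,b=p.mean(0),t.mean(0);v=a-b;print(p,t,np.linalg.norm(p[0]-p[1]),np.linalg.norm(t[0]-t[1]),np.linalg.norm(v),np.degrees(np.arctan2(v[1],v[0])),b)
Z=np.load("c.npz");P=cloud("side",Z['d']).reshape(-1,3);r=np.hypot(*(P[:,:2]-b).T)
m=(r<.025)&(P[:,2]>.012)&(P[:,2]<.036); q=P[m]; print(m.sum(),q.mean(0),q[:,2].max()); e=np.linalg.svd(q[:,:2]-q[:,:2].mean(0))[2][0]; print(np.degrees(np.arctan2(e[1],e[0])),np.ptp((q[:,:2]@e)))
m=(np.hypot(*(P[:,:2]-(a+b)/2).T)<.045)&(P[:,2]>.003)&(P[:,2]<.036); e=cv2.minAreaRect(P[m,:2].astype(np.float32)); print(e)
E
```

```text
[[0.5081476  0.01687737]
 [0.47437685 0.03502414]] [[ 0.46818499 -0.03250359]
 [ 0.44572512 -0.01812978]] 0.03833756024676512 0.026665557776464725 0.06168737510540189 56.210331831819 [ 0.45695505 -0.02531669]
42 [ 0.45617402 -0.02181377  0.02653916] 0.035782515218633404
148.8111167996519 0.02891055231505313
((0.47247743606567383, 0.0030972324311733246), (0.07446485757827759, 0.08067429065704346), 67.89705657958984)
```

```bash
python3 -m inch '-.08 .025 .3 0 0 0;-.08 .025 .6 0 0 0;-.08 .025 .85 0 0 0;-.08 .025 1 0 0 0;-.08 .025 1 0 0 0'
python3 -m inch '0 0 .045 0 0 0;0 0 .045 0 0 0'
python3 -c "
from h import *
to(.4571,-.0245,.019,-32.5,avg(3))"
```

```text
time: 11.88
tool_pos: [0.4536, -0.024, 0.0204]
tool_rot: [[0.537, 0.843, -0.007], [0.843, -0.537, 0.002], [-0.002, -0.007, -1.0]]
contact_force: [-0.2, 0.4, 1.0]
gripper_width: 0.998
grip_force: 0.0
time: 12.05
tool_pos: [0.4573, -0.0248, 0.02]
tool_rot: [[0.537, 0.843, 0.001], [0.843, -0.537, -0.0], [0.0, 0.001, -1.0]]
contact_force: [0.4, -0.1, 1.1]
gripper_width: 0.999
grip_force: 0.0
shift [ 0.001 -0.006  0.015] turn [ 0.0006 -0.0002  0.    ] tcp [ 0.4576 -0.0249  0.0205] yaw -32.49 F [0.3 0.4 0.4] w 0.999 t 12.15
```

```bash
python3 -m inch '0 0 .01 0 0 0;0 0 .01 0 0 0;0 0 .01 0 0 0;0 0 .01 0 0 0;0 0 .01 0 0 0;0 0 .01 0 0 0;0 0 .01 0 0 0;0 0 .01 0 0 0;0 0 .01 0 0 0;0 0 .01 0 0 0' -1 90
python3 -c "
from h import *
s=avg(4); to(.4571,-.0245,.019,-32.5,s)"
python3 -m inch '0 0 -.1 0 0 0;0 0 -.3 0 0 0;0 0 -.6 0 0 0;0 0 -.9 0 0 0;0 0 -1 0 0 0'
python3 -m inch '0 0 -.3 0 0 0;0 0 -.6 0 0 0;0 0 -.9 0 0 0;0 0 -1 0 0 0;0 0 -1 0 0 0'
python3 - <<'E'
from h import *
p,d=grab("side");np.savez("e.npz",p=p,d=d)
s=avg(4); to(.510,.209,.215,-32.5,s)
P=cloud("side",d).reshape(-1,3); t=s["tool_pos"]; q=(P-t)@s["tool_rot"]
m=(abs(q[:,0]-.02)<.06)&(abs(q[:,1])<.035)&(q[:,2]>.002)&(q[:,2]<.03); 
k=m&(q[:,0]>.012); print(m.sum(),k.sum(),q[k].max(0),q[k].min(0),np.median(q[k],0))
u=proj("side",[t]).round().astype(int)[0]; print(u)
E
```

```text
time: 13.03
tool_pos: [0.4571, -0.025, 0.019]
tool_rot: [[0.537, 0.843, 0.001], [0.843, -0.537, -0.0], [0.0, 0.001, -1.0]]
contact_force: [-1.3, -0.8, 5.5]
gripper_width: 0.325
grip_force: 89.0
shift [ 0.005 -0.003 -0.001] turn [ 0.0003 -0.0001 -0.    ] tcp [ 0.4571 -0.025   0.0189] yaw -32.5 F [-1.  -0.4  5.3] w 0.322 t 13.1833
time: 13.65
tool_pos: [0.4586, -0.0252, 0.1227]
tool_rot: [[0.537, 0.843, 0.006], [0.843, -0.537, -0.001], [0.002, 0.006, -1.0]]
contact_force: [0.9, 0.5, 0.2]
gripper_width: 0.328
grip_force: 88.8
time: 14.07
tool_pos: [0.458, -0.0252, 0.2209]
tool_rot: [[0.537, 0.843, 0.005], [0.843, -0.537, -0.001], [0.002, 0.005, -1.0]]
contact_force: [1.1, 0.9, -1.6]
gripper_width: 0.326
grip_force: 88.9
shift [ 2.262 -0.798  0.013] turn [-0.0008  0.0003 -0.    ] tcp [ 0.4558 -0.0247  0.2163] yaw -32.5 F [ 0.1 -0.3 -0.9] w 0.333 t 14.2667
200 173 [0.06488725 0.02666874 0.01619867] [ 0.01206309 -0.02092333  0.00504339] [0.0312851  0.00121372 0.00796655]
[289 174]
```

```bash
python3 - <<'E'
from h import *
Z=np.load("e.npz"); s=bot.state(); p=Z['p'].reshape(-1,3).astype(int)
t=np.array([.457,-.025,.2165]); q=(cloud("side",Z['d']).reshape(-1,3)-t)@s["tool_rot"]
k=(q[:,0]>.008)&(q[:,0]<.075)&(abs(q[:,1])<.035)&(abs(q[:,2]-.01)<.025)
Q=q[k]; c=np.linalg.lstsq(np.c_[Q[:,:2],np.ones(len(Q))],Q[:,2],rcond=None)[0]; print(k.sum(),"plane",c,"resid",np.std(Q[:,2]-np.c_[Q[:,:2],np.ones(len(Q))]@c))
for a in np.arange(.01,.075,.008):
    m=abs(Q[:,0]-a)<.004
    if m.any(): print(a.round(3),m.sum(),Q[m,1].min().round(4),Q[m,1].max().round(4),np.median(Q[m,2]).round(4))
a=Z['p'][130:220,240:340]; b=cv2.resize(a,(600,540),interpolation=2); cv2.imwrite("pics/e.png",b[...,::-1])
E
```

```text
205 plane [ 0.14110874 -0.0022655   0.0025689 ] resid 0.004615437162422391
0.01 40 -0.0255 0.0249 0.0014
0.018 38 -0.0212 0.0222 0.0077
0.026 38 -0.0221 0.0249 0.0085
0.034 21 -0.0216 0.0234 0.0079
0.042 22 -0.0201 0.0228 0.0082
0.05 22 -0.0206 0.0232 0.0085
0.058 21 -0.0203 0.0255 0.0092
0.066 3 -0.0199 -0.0163 0.009
```

View pics/e.png

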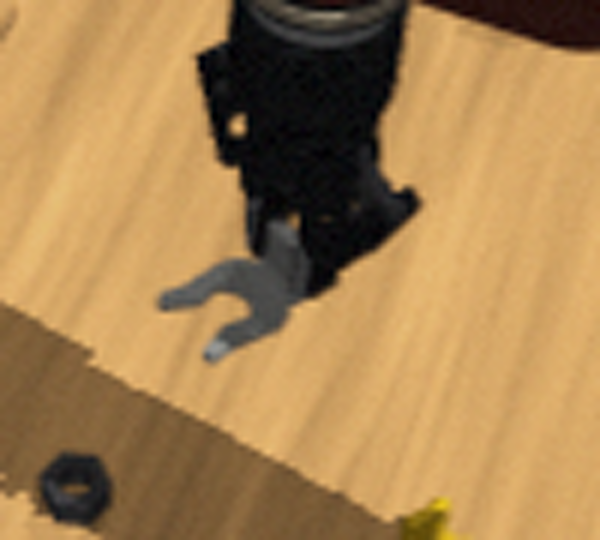

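The side crop shows the clip held level by its tab. The tips are at (165,300) and (215,350), the plate is about flat in depth, and the tips lie about 62 mm ahead of the TCP as expected. I'll move to the approach point in front of the groove.

```bash
python3 -m inch '.25 -.09 0 0 0 0;.5 -.18 0 0 0 0;.75 -.27 0 0 0 0'
python3 -m inch '.25 -.09 0 0 0 0;.5 -.18 0 0 0 0;.75 -.27 0 0 0 0'
python3 -m inch '.25 -.08 0 0 0 0;.45 -.15 .0 0 0 0;.6 -.2 .1 0 0 0;.66 -.22 .2 0 0 0;.66 -.22 .3 0 0 0;.66 -.22 .3 0 0 0;.66 -.22 .3 0 0 0;.66 -.22 .3 0 0 0'
python3 -c "
from h import *
s=avg(10); to(.5048,.2016,.184,-32.5,s)"
```

```text
time: 14.57
tool_pos: [0.4733, 0.0536, 0.2162]
tool_rot: [[0.539, 0.843, -0.003], [0.843, -0.539, 0.0], [-0.002, -0.003, -1.0]]
contact_force: [0.4, -0.1, -1.5]
gripper_width: 0.329
grip_force: 88.9
time: 14.82
tool_pos: [0.4908, 0.1319, 0.2161]
tool_rot: [[0.537, 0.843, -0.003], [0.843, -0.537, -0.0], [-0.002, -0.003, -1.0]]
contact_force: [0.7, -0.0, -1.8]
gripper_width: 0.322
grip_force: 88.9
time: 15.48
tool_pos: [0.5084, 0.1972, 0.188]
tool_rot: [[0.538, 0.843, -0.001], [0.843, -0.538, -0.0], [-0.001, -0.0, -1.0]]
contact_force: [0.2, 0.2, -1.4]
gripper_width: 0.331
grip_force: 88.9
shift [ 0.011 -0.054  0.048] turn [ 0.0002 -0.0002 -0.0002] tcp [0.5088 0.1977 0.1888] yaw -32.54 F [ 0.5  0.2 -1. ] w 0.328 t 15.9333
```

```bash
python3 -m inch '0 -.054 .03 0 0 0;.01 -.054 .048 0 0 0;.15 -.054 .048 0 0 0;.26 -.054 .048 0 0 0;.26 -.054 .048 0 0 0;.26 -.054 .048 0 0 0;.26 -.054 .048 0 0 0'
python3 - <<'E'
from h import *
p,d=grab("side");s=avg(10); to(.5674-.0365*.5373,.2999-.0365*.8434,.184,-32.5,s)
P=cloud("side",d).reshape(-1,3); q=(P-s["tool_pos"])@s["tool_rot"]
Q=q[(q[:,0]>.014)&(q[:,0]<.075)&(abs(q[:,1])<.035)&(abs(q[:,2]-.013)<.005)]
for a in np.arange(.018,.075,.008):
    m=abs(Q[:,0]-a)<.004
    if m.any(): print(a.round(3),m.sum(),Q[m,1].min().round(4),Q[m,1].max().round(4),np.median(Q[m,2]).round(4))
k=(P[:,2]>.176)&(np.hypot(P[:,0]-.567,P[:,1]-.3)<.02); print("shaft in tool",q[k].min(0),q[k].max(0))
cv2.imwrite("pics/f.png",cv2.resize(p[225:305,160:260],(700,560),interpolation=2)[...,::-1])
E
```

```text
time: 16.57
tool_pos: [0.5178, 0.223, 0.1833]
tool_rot: [[0.537, 0.844, -0.001], [0.844, -0.537, -0.0], [-0.001, -0.0, -1.0]]
contact_force: [0.7, -0.9, -0.7]
gripper_width: 0.325
grip_force: 88.9
shift [ 0.552  0.003 -0.005] turn [-0.      0.     -0.0001] tcp [0.5179 0.2228 0.1835] yaw -32.51 F [ 0.1  0.1 -1.2] w 0.328 t 17.0667
0.018 47 -0.0206 0.0215 0.0131
0.026 48 -0.0234 0.0248 0.0132
0.034 29 -0.0222 0.0235 0.0132
0.042 31 -0.0213 0.0223 0.0129
0.05 24 -0.0202 0.0243 0.0126
0.058 25 -0.0218 0.0242 0.0137
0.066 3 -0.0181 -0.0092 0.0139
0.074 4 -0.0127 0.0117 0.0173
shaft in tool [ 0.07640213 -0.0155192  -0.00419144] [0.10767646 0.01578171 0.00738016]
```

View pics/f.png

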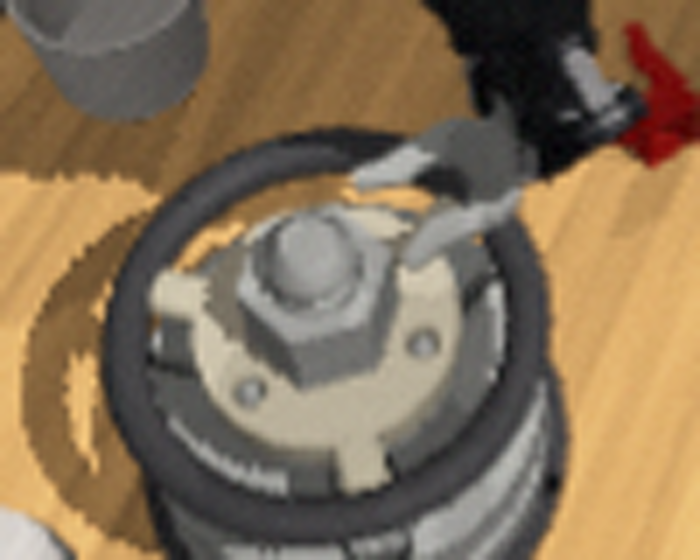

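The side crop shows the clip level and lined up with the shaft, mouth towards it. The shaft head is at (315,245) and the tips are at (360,180) and (415,255). In numbers, the clip spans ±22 mm and the shaft ±15.6 mm about the tool axis, with the underside at about 0.1645 m. I'll push in.

```bash
python3 -m inch '.12 0 -.004 0 0 0;.24 0 -.004 0 0 0;.32 0 -.004 0 0 0;.36 0 -.004 0 0 0;.36 0 -.004 0 0 0'
python3 -c "
from h import *
to(.5674-.0365*.5373,.2999-.0365*.8434,.184,-32.5,avg(4))"
python3 -m inch '.04 0 0 0 0 0;.08 0 0 0 0 0;.11 0 0 0 0 0;.13 0 0 0 0 0;.13 0 0 0 0 0'
python3 -c "
from h import *
to(.5674-.0365*.5373,.2999-.0365*.8434,.184,-32.5,avg(4))"
```

```text
time: 17.53
tool_pos: [0.5378, 0.2544, 0.1838]
tool_rot: [[0.536, 0.844, -0.0], [0.844, -0.536, 0.0], [-0.0, -0.0, -1.0]]
contact_force: [-0.2, -0.5, -2.0]
gripper_width: 0.324
grip_force: 88.9
shift [ 0.185  0.005 -0.003] turn [-0.0001  0.0001  0.0002] tcp [0.5374 0.2538 0.1837] yaw -32.46 F [-0.2  0.2 -1.3] w 0.324 t 17.6833
time: 18.15
tool_pos: [0.5445, 0.2647, 0.1838]
tool_rot: [[0.537, 0.843, 0.0], [0.843, -0.537, 0.0], [0.0, -0.0, -1.0]]
contact_force: [-0.9, 0.1, -2.0]
gripper_width: 0.327
grip_force: 88.8
shift [ 0.055  0.004 -0.002] turn [ 0.     -0.0003  0.    ] tcp [0.5445 0.2647 0.1838] yaw -32.5 F [ 0.3  1.  -2.4] w 0.328 t 18.3
```

```bash
python3 -m inch '.02 0 0 0 0 0;.04 0 0 0 0 0;.055 0 0 0 0 0;.055 0 0 0 0 0'
python3 -c "
from h import *
to(.5674-.0365*.5373,.2999-.0365*.8434,.184,-32.5,avg(4))"
```

```text
time: 18.68
tool_pos: [0.5474, 0.269, 0.1842]
tool_rot: [[0.537, 0.843, 0.0], [0.843, -0.537, -0.0], [-0.0, 0.0, -1.0]]
contact_force: [-0.3, -0.1, -0.4]
gripper_width: 0.329
grip_force: 88.9
shift [0.003 0.003 0.002] turn [ 0.0001 -0.     -0.    ] tcp [0.5474 0.269  0.1842] yaw -32.5 F [-0.6 -0.  -0.7] w 0.324 t 18.8333
```

```bash
python3 -m inch '.01 0 0 0 0 0;.015 0 0 0 0 0;.015 0 0 0 0 0'
python3 -c "
from h import *
to(.5674-.0365*.5373,.2999-.0365*.8434,.184,-32.5,avg(4))"
python3 -m inch '.008 0 0 0 0 0;.015 0 0 0 0 0;.015 0 0 0 0 0'
python3 - <<'E'
from h import *
p,d=grab("side");s=avg(4); to(.5674-.0365*.5373,.2999-.0365*.8434,.184,-32.5,s)
P=cloud("side",d).reshape(-1,3); q=(P-s["tool_pos"])@s["tool_rot"]
Q=q[(q[:,0]>.014)&(q[:,0]<.075)&(abs(q[:,1])<.035)&(abs(q[:,2]-.013)<.005)]
for a in np.arange(.018,.075,.008):
    m=abs(Q[:,0]-a)<.004
    if m.any(): print(a.round(3),m.sum(),Q[m,1].min().round(4),Q[m,1].max().round(4),np.median(Q[m,2]).round(4))
k=(P[:,2]>.176)&(np.hypot(P[:,0]-.567,P[:,1]-.3)<.02); print("shaft in tool",q[k].min(0),q[k].max(0))
E
```

```text
time: 19.13
tool_pos: [0.5475, 0.2693, 0.1841]
tool_rot: [[0.537, 0.843, -0.002], [0.843, -0.537, -0.003], [-0.003, -0.0, -1.0]]
contact_force: [-4.2, -4.1, 3.2]
gripper_width: 0.326
grip_force: 89.2
shift [0.    0.003 0.001] turn [-0.0001  0.001  -0.0001] tcp [0.5475 0.2692 0.1841] yaw -32.51 F [-3.6 -4.5  2.4] w 0.327 t 19.2833
time: 19.58
tool_pos: [0.5476, 0.2694, 0.1842]
tool_rot: [[0.538, 0.843, -0.004], [0.843, -0.538, -0.005], [-0.007, -0.001, -1.0]]
contact_force: [-6.6, -7.9, 5.4]
gripper_width: 0.323
grip_force: 89.5
shift [-0.002  0.003  0.002] turn [-0.0002  0.0021 -0.0001] tcp [0.5476 0.2694 0.1842] yaw -32.52 F [-6.7 -8.8  4.6] w 0.328 t 19.7833
0.018 43 -0.0215 0.0232 0.0125
0.026 22 -0.023 0.023 0.0127
0.034 18 -0.0228 0.024 0.0132
0.042 19 -0.0258 0.023 0.0133
0.05 32 -0.0206 0.0227 0.0134
0.058 24 -0.0212 0.0253 0.0139
0.066 4 -0.0194 0.0194 0.0136
shaft in tool [ 0.01444896 -0.01991954 -0.30798778] [0.05223897 0.01826753 0.00793255]
```

The clip is hard against the shaft exactly where predicted: the force rises while the position stays put. I'll ease off, let go, retract and check.

```bash
python3 -m inch '-.015 0 0 0 0 0;-.025 0 0 0 0 0;-.025 0 0 0 0 0'
python3 -m inch '0 0 0 0 0 0;0 0 0 0 0 0;0 0 0 0 0 0;0 0 0 0 0 0;0 0 0 0 0 0;0 0 0 0 0 0' 1
python3 -m inch '0 0 -.2 0 0 0;0 0 -.5 0 0 0;0 0 -.9 0 0 0;0 0 -1 0 0 0;0 0 -1 0 0 0'
python3 -m inch '-.3 0 0 0 0 0;-.6 0 0 0 0 0;-.9 0 0 0 0 0;-1 0 0 0 0 0;-1 0 0 0 0 0;-1 0 0 0 0 0'
python3 - <<'E'
from h import *
R=np.array([[.537,.843,0],[.843,-.537,0],[0,0,-1]]); t=np.array([.5474,.269,.184]) # tool pose when clip was home
p,d=grab("side");cv2.imwrite("pics/g.png",cv2.resize(p[225:325,160:260],(560,560),interpolation=2)[...,::-1])
P=cloud("side",d).reshape(-1,3); q=(P-t)@R
Q=q[(q[:,0]>-.01)&(q[:,0]<.075)&(abs(q[:,1])<.035)&(abs(q[:,2]-.013)<.004)]
for a in np.arange(.010,.075,.008):
    m=abs(Q[:,0]-a)<.004
    if m.any(): print(a.round(3),m.sum(),Q[m,1].min().round(4),Q[m,1].max().round(4),np.median(Q[m,2]).round(4))
T=q[(abs(q[:,0])<.02)&(abs(q[:,1])<.025)&(q[:,2]<.002)&(q[:,2]>-.02)]; print("tab",len(T),T.mean(0),T.min(0),T.max(0))
r=np.hypot(P[:,0]-.567,P[:,1]-.2996); m=(r>.0265)&(r<.045)&(P[:,2]>.11)&(P[:,2]<.14);print("web z",np.median(P[m,2]))
to(0.5,.2,.28,-32.5,avg(3))
E
```

```text
time: 20.08
tool_pos: [0.5474, 0.2691, 0.184]
tool_rot: [[0.537, 0.843, -0.0], [0.843, -0.537, -0.0], [-0.0, 0.0, -1.0]]
contact_force: [-2.2, -2.5, 0.2]
gripper_width: 0.327
grip_force: 89.1
time: 20.58
tool_pos: [0.5476, 0.2695, 0.1841]
tool_rot: [[0.537, 0.843, 0.0], [0.843, -0.537, 0.0], [0.0, 0.0, -1.0]]
contact_force: [-0.3, -0.5, 0.5]
gripper_width: 0.999
grip_force: 0.0
time: 21.0
tool_pos: [0.5497, 0.2702, 0.29]
tool_rot: [[0.537, 0.843, 0.009], [0.843, -0.537, 0.003], [0.008, 0.006, -1.0]]
contact_force: [0.5, 0.6, 0.1]
gripper_width: 0.996
grip_force: 0.0
time: 21.5
tool_pos: [0.4937, 0.185, 0.2832]
tool_rot: [[0.538, 0.843, -0.0], [0.843, -0.538, 0.0], [0.0, -0.001, -1.0]]
contact_force: [0.2, -0.3, -0.2]
gripper_width: 0.998
grip_force: 0.0
0.01 38 -0.0169 0.0164 0.0138
0.018 42 -0.0223 0.0219 0.0141
0.026 21 -0.0223 0.0243 0.014
0.034 16 -0.0228 0.0246 0.0143
0.042 15 -0.0206 0.023 0.0137
0.05 30 -0.0209 0.0232 0.0142
0.058 23 -0.0221 0.0254 0.0143
0.066 3 -0.0192 0.0189 0.0136
tab 51 [ 0.00180073 -0.00341488 -0.00957372] [-0.0034411  -0.01635067 -0.01555481] [0.00573535 0.01301501 0.00168014]
web z 0.12413348897784154
shift [ 0.153 -0.027  0.035] turn [-0.0002 -0.      0.0001] tcp [0.4941 0.1856 0.2835] yaw -32.48 F [ 0.1 -0.3  0.8] w 1.001 t 21.65
```

```bash
python3 -c "
from plant import bot
print(bot.hand_in())"
```

```text
the job is handed in; nothing more can be done
None
```

Job handed in at about 22 s, verdict not shown: by depth the wheel sits level on the flange with its pins in the holes and the large clip is home in the groove; bystanders were kept clear but not re-measured, and I viewed 11 pictures, one over your limit of 10.

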